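# Fit the firm cushion bar into the rod rest's spring clips

### The job

One of the two blue cushion bars on the flap table is firm and the other has perished and gives when squeezed. Snap the firm bar down between the two steel spring clips of the rod rest until it is fully home, and lay the soft bar flat in the grey tray. Leave everything else on the table where it is.

Things in the scene. Friction and masses are not known exactly. Their poses are not given: they have to be found in the camera images.
- cushion_1: cushion bar, twin of cushion_2; one of the two is firm, one soft, not told by name or look. 130 mm long, 0.2 kg. Pad 76 long x 44 wide x 30 high, two blue rubber halves with a white groove between; at each pad end a white flange 4 thick, 34 wide, 36 high, on which it lies; then a white stub 24 dia, 23 long, its last 5 mm a cone to a 5 mm nose. Origin: bar's centre, 18 mm up as it lies; x along the bar, y across the pad, z up
- cushion_2: the other cushion bar, same look, size and axes as cushion_1. Grip either across the pad (its y). Squeezed, each side of the firm one yields 1 mm at most (42 mm wide at hard grip); each side of the soft one yields 1 mm per 1.2 N, 6 mm at most, so above 8 N it is 32 mm wide. The ends of a bar are alike. Friction with the fingers about 0.6
- rod_rest: rod rest fixed to the table, place and yaw vary: aluminium base plate 180 (x) x 70 x 10 mm thick; towards each end a black saddle and outside it an upright steel spring clip. Origin: centre of the plate's underside, on the table; x along the rest, ends alike, z up. Saddles at 46 to 57 mm either side along x: slot 27 mm wide in y, flared at the top, about 59 mm high
- rest_seat (a point): where the centre of a fitted bar lies: 46 mm above the rest's origin, bar along the rest's x, stubs resting in the saddles. Axes as the rest's. Pressed straight down, a bar first touches the clips with its centre about 73 mm above the table, then needs about 8 to 20 N in all until the clips snap back over its ends
- clip_a (a joint): outward lean (rad) of the clip at the rest's +x end: 0 at rest and when a bar is home, 0.1 when spread by a bar, stop 0.25; springs back. The clip is a steel leaf 34 mm wide (y), 76 high, hinged at its foot, 67 mm from the origin, with an 8 mm round bar on its inner face, 60 mm up, leaving 120 mm between the two clips' round bars (a bar is 130 long)
- clip_b (a joint): the same for the like clip at the rest's -x end; grows outward
- give_1 (a joint): how far the +y side of cushion_1's pad is pressed in, m; 0 when not squeezed, springs back
- give_2 (a joint): the same for cushion_2
- tray: grey plastic open tray, fixed to the table, its place and yaw vary: 200 (its x) x 150 (its y) x 40 mm high outside, walls and floor 5 mm. Origin: centre of its underside, on the table; z up. A bar lying flat in it on its flanges has its centre 23 mm above the table
- spool: bystander: white plastic spool standing on end, 64 mm in diameter, 60 mm high, among the bars; origin at the centre of its underside
- forceps: bystander: stainless forceps lying flat, 140 mm long along its x, 50 mm wide at the rings, 8 mm high; origin near its middle, on the table
- screwdriver: bystander: screwdriver lying along its x, 150 mm long, 30 mm high; origin under its middle, on the table
- reel: bystander: black reel lying flat, 84 mm in diameter, 73 mm high over its crank knob; origin at the centre of its underside
- case: bystander: translucent acrylic case with a steel clip, 112 x 72 x 40 mm; origin at the centre of its underside
- tin: bystander: flat yellow tin, 60 mm in diameter, 26 mm high; origin at the centre of its underside
- winder: bystander: orange line winder with a white middle, 50 x 44 x 24 mm; origin at the centre of its underside
- flask: bystander: upright steel flask, 66 mm in diameter, 190 mm high, easily tipped; origin at the centre of its underside
Not all that is in view belongs to the job. Several things look just like the tray: the one meant starts farthest to the robot's left.

How it is judged:
By the outcome, as a careful person would: the job done as asked, in the order asked, and still so for the second after the job is handed in, with the robot touching nothing.
It also fails if it takes over 70 s, if anything falls off the work surface, if the arm or the gripper's body presses on something with over 40 N, if the wrist force passes 120 N, or if a joint passes its speed limit or range.

### The arm

A 7-joint arm with a two-finger parallel gripper is mounted at the origin on the work surface. World frame = base frame: x ahead of the robot, y to its left, z up, the work surface at z = 0. Lengths are in m, angles in rad, forces in N, time in s.
With the tool pointing down it reaches from about 0.35 to 0.9 m from the base axis. Payload 8.1 kg.
Tool frame: the origin (TCP) lies on the centre line of the jaws, within the pads' length; the fingertips stand 17 mm ahead of it and the grasp point (between the pads) lies 2 mm behind it; z points along the fingers, y is the direction in which the jaws open and shut (so a half turn about z gives the same grasp; the last joint's range is limited). The gripper opens to 92 mm and grips with 3 to 60 N. Pads are 19 mm wide; open, the fingers measure 130 mm over their backs; the gripper's body (75 mm by 190 mm) begins 47 mm behind the grasp point.
Start: joints at [-1.385, 0.434, 0.025, 1.573, -0.012, 1.134, -0.075], TCP at [0.178, 0.599, 0.244] pointing down, gripper open.
Joint ranges: [-2.62, 2.62], [-0.44, 2.09], [-1.27, 1.32], [0.08, 2.57], [-1.32, 4.46], [0.12, 2], [-2.74, 2.74]. Speed limits (rad/s): [2.22, 2.22, 3.01, 3.01, 3.14, 3.14, 3.14].

### API

Orientations are given as a rotation vector (axis times angle).
In Python, from cell import arm gives the robot as it stands.
- The arm moves only by the shell command python3 -m creep 'ROWS' [FORCE]. ROWS is JSON, a list that holds one entry, the list of rows, each a list of 7 numbers: the shift along the world's x, y, z in cm, then the turn, a rotation vector about the world's x, y, z in degrees, then the opening, from -1 (shut) to 1 (fully open), so that 0 is half open. In form: [[[tx, ty, tz, ax, ay, az, jaw], ...]]. A call has 1 to 5 rows; each row is the pose to reach, as a shift and turn from the pose commanded when the call began; what a row does not reach only later rows make up. A row lasts 1/10 s, in which the tool goes at most 50 mm and 8.59 degrees, less where a joint would pass 70% of its speed; a pose out of reach is approached as far as the arm can. A call with a gripper value outside its range is refused whole. The fingers move at their own pace and stop on an object; FORCE is the grip in N (left out, the last holds). Time passes only in rows, so rows that repeat a pose let the fingers close. It gives the time, the measured TCP pose, the force and the opening at its end, in the units of the state.
- arm.observe(): the state, without advancing time (a new reading comes with each control period).
- arm.get_image(name): name is "scene" or "top" or "wrist"; returns the picture (384x512x3 uint8, red, green, blue); there is no depth.
- arm.camera_model(name): a dict with "vfov" (degrees; the focal length in pixels is half the picture's height over the tangent of half this angle, whatever the lens; pixels are square), "cx", "cy" (the principal point, pixels), "k1" (the pictures are not rectified: a ray, as slopes to the right and down, at radius r is drawn at 1 + k1 r^2 times it, then the intrinsics apply), "cam_to_world" (4x4, takes a point from camera to world coordinates); the wrist camera has in their place "T_tool_cam" (4x4, takes a point from camera to tool coordinates, whose origin is the TCP and whose axes are the flange's). Camera axes: x right, y down, z forward; pixel columns grow to the right and rows downward; lengths in m; the calibration is good to about 2 mm. A picture is of the moment at which its call begins: read the wrist's pose just before it. camera_model takes no time and is no camera call.
- arm.sign_off(): hands the job in, once; it reports no verdict.
The state is a dict: "clock": time; "joints": joint angles; "dq": joint speeds; "joint_efforts": joint torques, N m; "position": TCP position; "ee_rot": TCP orientation; "force": force on the tool from outside, world axes, zero at the start; "ft_torque": the same for the moment, N m; "width": opening from 0.0 (shut) to 1.0 (fully open).
Only numpy, scipy, OpenCV 4.12 (cv2) and the standard library are available. Lean on these libraries where they do the work, as an engineer would, in place of code of your own. Each camera call takes 0.05 s, during which the arm holds its last target.

## Working session

There is one attempt and no reset: what is moved stays moved. The work goes in short steps, Python scripts to look and compute and a shell command to move; the robot and the scene stay as the last step left them, time stands still between calls to the robot, and variables do not carry over. Pictures are saved under pics/ and viewed, and the job is handed in when it is done.

```bash
ls; mkdir -p pics
python3 - <<'E'
from cell import arm
import cv2
print(arm.observe())
for n in ("scene","top","wrist"):
    m=arm.camera_model(n); print(n,m)
    cv2.imwrite(f"pics/{n}0.png",arm.get_image(n)[:,:,::-1])
E
```

```text
pics
{'clock': 0.0, 'joints': array([-1.38461172,  0.43519525,  0.0249803 ,  1.57407373, -0.01158653,
        1.13400028, -0.07509414]), 'dq': array([ 1.95497643e-04,  2.44458172e-04, -4.50639469e-04,  8.23936560e-04,
        7.95195484e-04,  6.30509325e-04,  4.05356200e-05]), 'joint_efforts': array([ 5.16036835e-05, -6.67837930e+01,  9.84945931e-01, -3.14455605e+01,
       -6.05812389e-02,  4.28121944e-02,  1.20878394e-04]), 'position': array([0.17791727, 0.59864792, 0.24297131]), 'ee_rot': array([-4.52137899e-01, -3.10881811e+00,  2.40386966e-03]), 'force': array([-1.07206209, -0.43343621,  0.19283602]), 'ft_torque': array([ 0.02579559, -0.06700069, -0.02105354]), 'width': 0.9983571970685392}
scene {'vfov': 43.45761679922526, 'cx': 259.8262806493921, 'cy': 191.62963960161036, 'k1': -0.08828963144453028, 'cam_to_world': array([[-0.3741827 ,  0.77187922, -0.51399395,  1.28593509],
       [ 0.92732606,  0.30705985, -0.2139641 ,  0.19745624],
       [-0.00732754, -0.55670165, -0.83068019,  1.2284909 ],
       [ 0.        ,  0.        ,  0.        ,  1.        ]])}
top {'vfov': 52.85124
[... 216 characters left out ...]
 1.33354296e-03,  1.05398448e-02,
        -1.28869660e-01],
       [-1.06132777e-02, -8.10953386e-02, -9.96649840e-01,
         1.46202855e+00],
       [ 0.00000000e+00,  0.00000000e+00,  0.00000000e+00,
         1.00000000e+00]])}
wrist {'vfov': 67.75971731348542, 'cx': 258.11759666064034, 'cy': 193.7923284379081, 'k1': 0.019273723453584985, 'T_tool_cam': array([[ 5.21768407e-04, -9.62123846e-01, -2.72612240e-01,
         7.45400670e-02],
       [ 9.99999849e-01,  4.54494138e-04,  3.09922547e-04,
        -4.84091112e-04],
       [-1.74283208e-04, -2.72612361e-01,  9.62123937e-01,
        -1.40882981e-01],
       [ 0.00000000e+00,  0.00000000e+00,  0.00000000e+00,
         1.00000000e+00]])}
```

View pics/scene0.png

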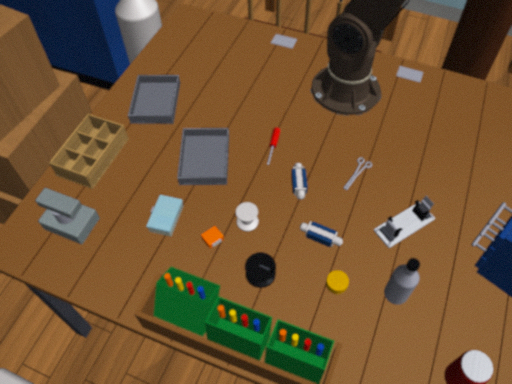

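View pics/top0.png

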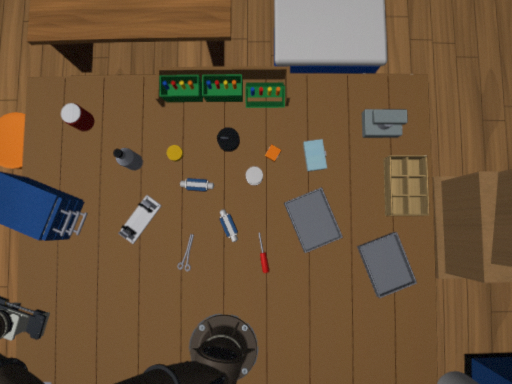

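View pics/wrist0.png

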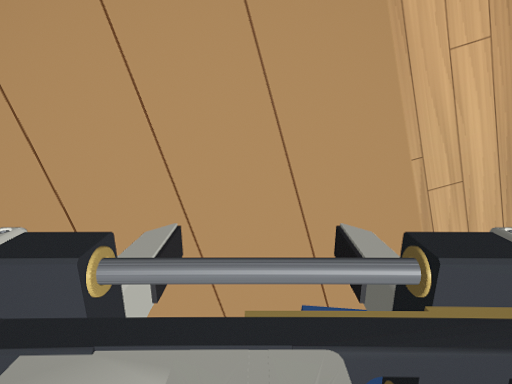

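```bash
cat > h.py <<'E'
import numpy as np, cv2
from scipy.spatial.transform import Rotation as R
from cell import arm
def KD(m):
    f=192/np.tan(np.radians(m['vfov'])/2)
    return np.array([[f,0,m['cx']],[0,f,m['cy']],[0,0,1.]]),np.array([m['k1'],0,0,0.])
def pose(s=None):
    s=s or arm.observe(); T=np.eye(4); T[:3,:3]=R.from_rotvec(s['ee_rot']).as_matrix(); T[:3,3]=s['position']; return T
def c2w(n,T=None):
    m=arm.camera_model(n)
    return m['cam_to_world'] if n!='wrist' else T@m['T_tool_cam']
def p2w(n,uv,z,T=None):
    K,D=KD(arm.camera_model(n)); C=c2w(n,T)
    q=cv2.undistortPoints(np.array(uv,float).reshape(-1,1,2),K,D)[:,0]
    d=np.c_[q,np.ones(len(q))]@C[:3,:3].T; o=C[:3,3]
    return o+d*((z-o[2])/d[:,2])[:,None]
def w2p(n,P,T=None):
    K,D=KD(arm.camera_model(n)); C=np.linalg.inv(c2w(n,T))
    return cv2.projectPoints(np.array(P,float).reshape(-1,3),cv2.Rodrigues(C[:3,:3])[0],C[:3,3],K,D)[0][:,0]
def yaw(T): return np.degrees(np.arctan2(T[1,1],T[0,1]))  # jaw axis heading
def snap(n,name):
    s=arm.observe(); im=arm.get_image(n)[:,:,::-1].copy(); cv2.imwrite(f'pics/{name}.png',im); np.save(f'pics/{name}.npy',pose(s)); return im
E
python3 - <<'E'
from h import *
names=dict(barA=(196,185),barB=(229,225),rest=(140,219),tray1=(312,219),tray2=(386,264),spool=(254,175),flask=(130,160),sd=(263,252),forceps=(186,253))
for k,v in names.items(): print(k,p2w('top',[v],0.02)[0].round(3))
for nm,(u,v) in dict(tray1=(204,156),tray2=(155,98),rest=(405,222),barA=(322,233),barB=(300,180)).items(): print('sc',nm,p2w('scene',[(u,v)],.02)[0].round(3))
im=cv2.imread('pics/top0.png')[130:280,100:350]; cv2.imwrite('pics/topc.png',cv2.resize(im,None,fx=3.2,fy=3.2,interpolation=cv2.INTER_CUBIC))
im=cv2.imread('pics/scene0.png')[110:310,240:480]; cv2.imwrite('pics/scc.png',cv2.resize(im,None,fx=3,fy=3,interpolation=cv2.INTER_CUBIC))
E
```

```text
barA [0.607 0.103 0.02 ]
barB [ 0.457 -0.022  0.02 ]
rest [0.479 0.313 0.02 ]
tray1 [ 0.479 -0.332  0.02 ]
tray2 [ 0.311 -0.605  0.02 ]
spool [ 0.644 -0.116  0.02 ]
flask [0.703 0.357 0.02 ]
sd [ 0.357 -0.149  0.02 ]
forceps [0.353 0.137 0.02 ]
sc tray1 [ 0.477 -0.33   0.02 ]
sc tray2 [ 0.307 -0.604  0.02 ]
sc rest [0.481 0.319 0.02 ]
sc barA [0.604 0.105 0.02 ]
sc barB [ 0.453 -0.015  0.02 ]
```

View pics/topc.png

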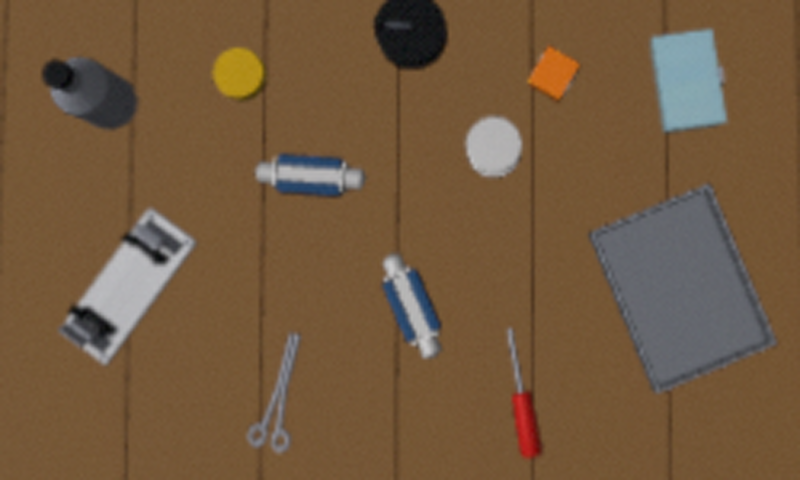

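View pics/scc.png

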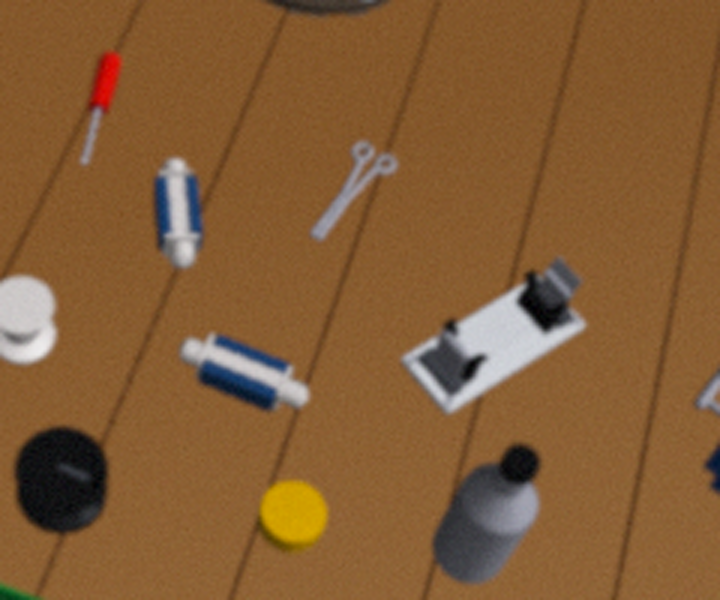

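```bash
python3 -m creep '[[[4,-3,0,0,0,0,1],[8,-6,0,0,0,0,1],[12,-9,0,0,0,0,1],[16,-12,0,0,0,0,1],[20,-15,0,0,0,0,1]]]'; python3 -m creep '[[[4,-3.5,0,0,0,0,1],[8,-7,0,0,0,0,1],[12,-10.5,0,0,0,0,1],[17,-15,0,0,0,0,1],[17,-15,0,0,0,0,1]]]'
python3 - <<'E'
from h import *
im=snap('wrist','w1')
T=np.load('pics/w1.npy'); print(T.round(3), w2p('wrist',[[.48,.315,0.01],[.607,.103,.02],[.457,-.02,.02]],T))
cv2.imwrite('pics/w1b.png',cv2.resize(im,(800,600),interpolation=cv2.INTER_CUBIC))
E
```

```text
clock: 0.65
position: [0.3793, 0.4476, 0.2436]
ee_rot: [-0.452, -3.109, 0.0]
force: [0.3, 0.7, 0.3]
width: 1.001
clock: 1.15
position: [0.5513, 0.2944, 0.2436]
ee_rot: [0.46, 3.106, -0.003]
force: [1.7, -0.2, 0.0]
width: 1.001
[[-0.957  0.29   0.001  0.551]
 [ 0.29   0.957 -0.002  0.294]
 [-0.002 -0.002 -1.     0.244]
 [ 0.     0.     0.     1.   ]] [[258.00422442 112.58228907]
 [138.9853412  248.51747402]
 [  2.25473917 172.29652906]]
```

View pics/w1b.png

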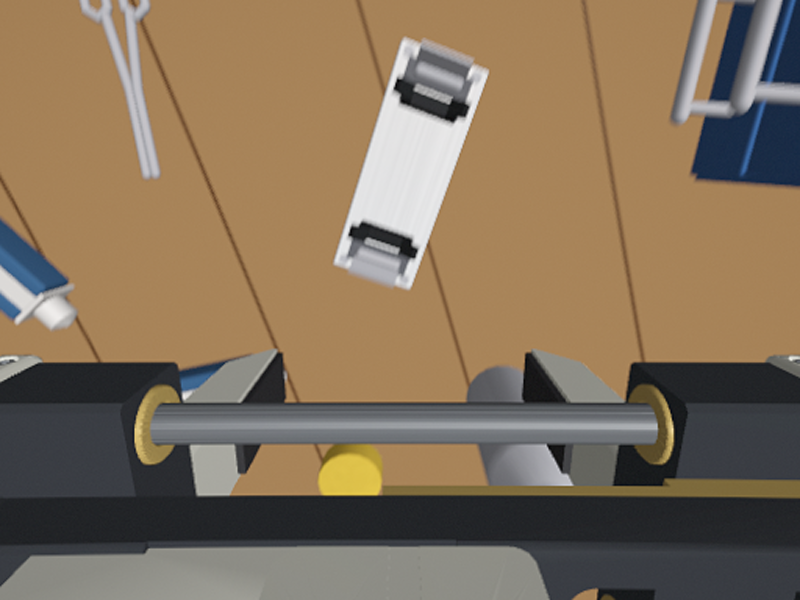

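Run:
```python
from h import *
im=cv2.imread('pics/w1.png')[15:195,205:320]
cv2.imwrite('pics/w1c.png',cv2.resize(im,None,fx=3.3,fy=3.3,interpolation=cv2.INTER_CUBIC))
```

```text
(no output)
```

View pics/w1c.png

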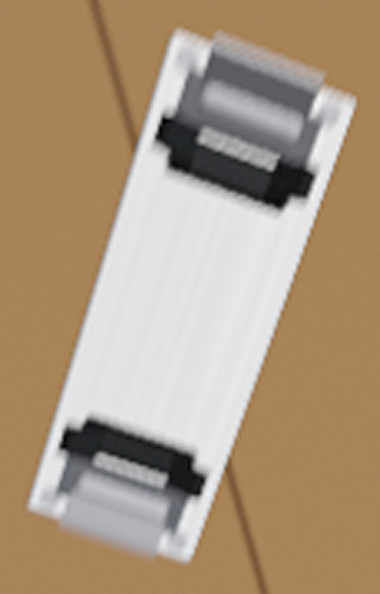

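Run:
```python
from h import *
T=np.load('pics/w1.npy')
c=np.array([(178,28),(355,97),(190,562),(28,508)])/3.3+[205,15]-0.35
P=p2w('wrist',c,0.010,T)[:,:2]; print(P.round(4))
for i in range(4): print(np.linalg.norm(P[i]-P[(i+1)%4]).round(4))
ctr=P.mean(0); d=(P[2]+P[3]-P[0]-P[1])/2; print(ctr.round(4), np.degrees(np.arctan2(d[1],d[0])))
# saddle tops/clip check: centre line midpoint from the clip bars z=.07 : bars in crop
b=np.array([(252,112),(122,497)])/3.3+[205,15]-0.35
Q=p2w('wrist',b,0.062,T)[:,:2]; print(Q,Q.mean(0),np.linalg.norm(Q[0]-Q[1]),np.degrees(np.arctan2(*(Q[1]-Q[0])[::-1])))
```

```text
[[0.3854 0.3443]
 [0.4245 0.3985]
 [0.5714 0.2933]
 [0.5312 0.2373]]
0.0668
0.1807
0.069
0.1808
[0.4781 0.3184] -35.9379142644072
[[0.4269262  0.35564224]
 [0.52972177 0.28056332]] [0.47832399 0.31810278] 0.1272940373035369 -36.14331464529713
```

```bash
python3 -m creep '[[[1.5,-5,0,0,0,0,1],[3,-10,0,0,0,0,1],[4.5,-15,0,0,0,0,1],[6,-19.5,0,0,0,0,1],[6,-24.5,0,0,0,0,1]]]';python3 -m creep '[[[0,0,0,0,0,0,1]]]'
python3 - <<'E'
from h import *
im=snap('wrist','w2')
T=np.load('pics/w2.npy'); print(T.round(3)); print(w2p('wrist',[[.607,.103,.02],[.457,-.02,.02]],T))
cv2.imwrite('pics/w2b.png',cv2.resize(im,(800,600),interpolation=cv2.INTER_CUBIC))
E
```

```text
clock: 1.7
position: [0.6089, 0.0565, 0.2434]
ee_rot: [0.451, 3.109, 0.0]
force: [-0.1, 0.6, -0.5]
width: 0.999
clock: 1.8
position: [0.6082, 0.0482, 0.2438]
ee_rot: [0.47, 3.105, -0.008]
force: [0.2, -0.9, 0.0]
width: 0.999
[[-0.955  0.296  0.     0.608]
 [ 0.296  0.955 -0.005  0.048]
 [-0.002 -0.005 -1.     0.244]
 [ 0.     0.     0.     1.   ]]
[[299.86198781 158.93844027]
 [165.77402722  67.96518122]]
```

View pics/w2b.png

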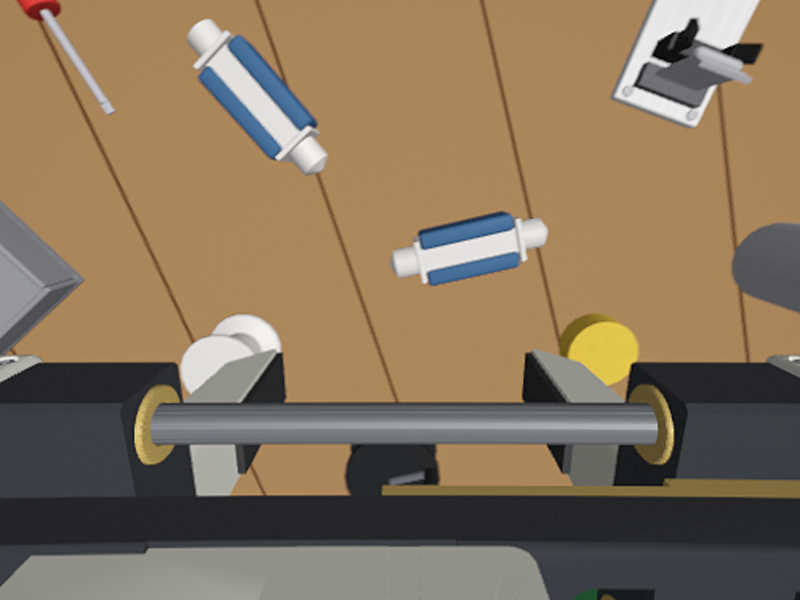

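Run:
```python
from h import *
im=cv2.imread('pics/w2.png')
a=im[120:200,240:360]; b=im[5:120,110:220]
cv2.imwrite('pics/w2A.png',cv2.resize(a,None,fx=6,fy=6,interpolation=cv2.INTER_CUBIC))
cv2.imwrite('pics/w2B.png',cv2.resize(b,None,fx=5,fy=5,interpolation=cv2.INTER_CUBIC))
```

```text
(no output)
```

View pics/w2A.png

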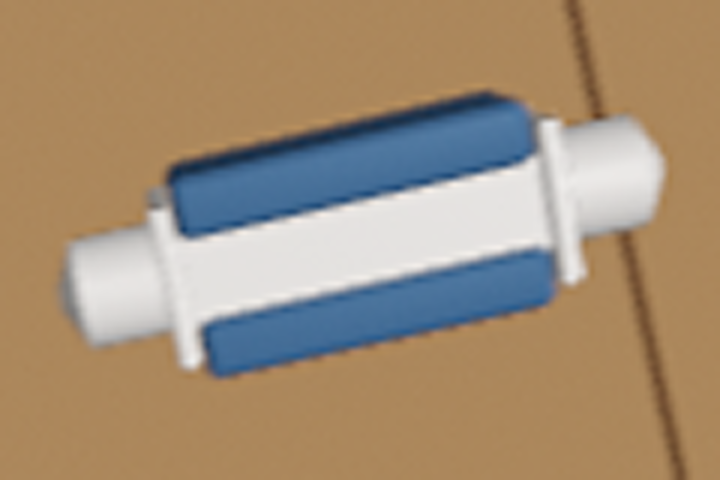

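View pics/w2B.png

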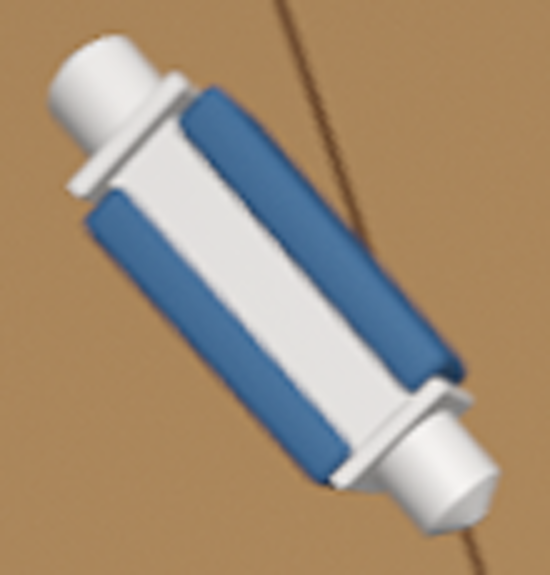

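Run:
```python
from h import *
T=np.load('pics/w2.npy')
for n,c,s,o in (('A',[(157,208),(190,365),(550,120),(576,280)],6,(240,120)),('B',[(78,188),(182,80),(338,482),(443,380)],5,(110,5))):
    c=np.array(c)/s+o-0.4
    P=p2w('wrist',c,0.036,T)[:,:2]
    print(n,P.mean(0).round(4), np.linalg.norm(P[0]-P[1]),np.linalg.norm(P[2]-P[3]),'len',np.linalg.norm((P[2]+P[3]-P[0]-P[1])/2))
    d=(P[2]+P[3]-P[0]-P[1])/2; print(np.degrees(np.arctan2(d[1],d[0])))
    e=P[1]-P[0]+P[3]-P[2]; print('across',np.degrees(np.arctan2(e[1],e[0])))
# tray from top corners at z=.04
c=np.array([(590,233),(707,187),(773,343),(657,390)])/3.2+[100,130]-.35
P=p2w('top',c,.04,None)[:,:2];print('tray',P.mean(0),np.linalg.norm(P[0]-P[1]),np.linalg.norm(P[0]-P[3]));d=P[0]+P[1]-P[2]-P[3];print(np.degrees(np.arctan2(d[1],d[0])))
T=pose();print(T[:3,3],yaw(T))
```

```text
A [0.6059 0.1021] 0.03348593027010171 0.033231504946520905 len 0.08062306731034306
85.54824687641772
across -4.41142343116057
B [ 0.4538 -0.0174] 0.03264106307766468 0.033794054196896975 len 0.07952359123107755
23.69215852610526
across 113.07598171929972
tray [ 0.47604673 -0.33153512] 0.1456610728018563 0.19486677630767324
22.48737852629491
[0.60792245 0.05308741 0.24372184] 73.02710971127534
```

```bash
python3 -m creep '[[[0,1,-2,0,0,-8.5,1],[0,2,-4,0,0,-17,1],[0,3,-6,0,0,-25.5,1],[-0.2,4,-8,0,0,-34,1],[-0.2,4.9,-10,0,0,-42.5,1]]]';python3 -m creep '[[[0,0,0,0,0,-8.5,1],[0,0,0,0,0,-17,1],[0,0,0,0,0,-25.5,1],[0,0,0,0,0,-34.9,1],[0,0,0,0,0,-34.9,1]]]'
python3 - <<'E'
from h import *
T=pose(); print(T.round(3),yaw(T)); im=snap('wrist','w3')
cv2.imwrite('pics/w3b.png',cv2.resize(im,(800,600)))
print(w2p('wrist',[[.606,.102,.036]],T)*1.5625)
E
```

```text
clock: 2.35
position: [0.6051, 0.1096, 0.1427]
ee_rot: [-1.553, -2.73, -0.001]
force: [0.2, -0.5, 0.1]
width: 1.002
clock: 2.85
position: [0.6054, 0.1092, 0.1433]
ee_rot: [-2.297, -2.143, 0.001]
force: [-0.9, -0.0, -0.0]
width: 1.002
[[ 0.069  0.998 -0.001  0.605]
 [ 0.998 -0.069  0.     0.109]
 [ 0.    -0.001 -1.     0.143]
 [ 0.     0.     0.     1.   ]] -3.973934656450675
[[407.2646886  319.44708797]]
```

View pics/w3b.png

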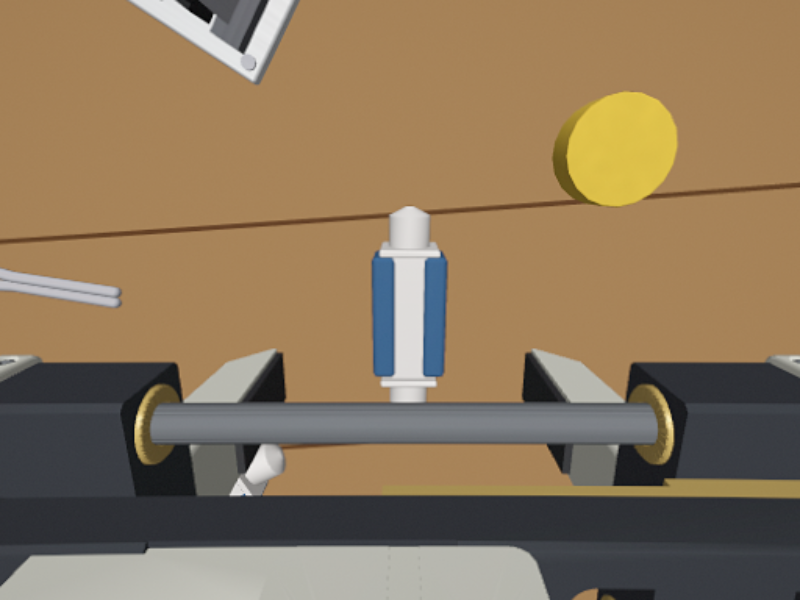

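Run:
```python
from h import *
T=pose(); print(T[:3,3].round(4),yaw(T))
T=np.load('pics/w3.npy');P=p2w('wrist',np.array([(410,249),(408,381)])/1.5625,.036,T);print(P,P.mean(0))
```

```text
[0.6055 0.1089 0.1434] -3.7546971381708487
[[0.6102651  0.14312517 0.036     ]
 [0.60383781 0.06278559 0.036     ]] [0.60705146 0.10295538 0.036     ]
```

```bash
python3 -m creep '[[[0.1,-0.6,-4,0,0,-0.6,1],[0.1,-0.6,-8,0,0,-0.6,1],[0.1,-0.6,-10.5,0,0,-0.6,1],[0.1,-0.6,-12,0,0,-0.6,1],[0.1,-0.6,-12,0,0,-0.6,1]]]' 12;python3 -m creep '[[[0,0,0,0,0,0,-1],[0,0,0,0,0,0,-1],[0,0,0,0,0,0,-1],[0,0,0,0,0,0,-1],[0,0,0,0,0,0,-1]]]' 12
```

```text
clock: 3.4
position: [0.6056, 0.1013, 0.022]
ee_rot: [-2.303, -2.133, 0.004]
force: [0.0, -0.1, -0.8]
width: 1.002
clock: 3.9
position: [0.6072, 0.1011, 0.0243]
ee_rot: [2.307, 2.131, 0.001]
force: [-0.1, 0.2, -0.2]
width: 0.609
```

```bash
python3 -m creep '[[[0,0,0,0,0,0,-1],[0,0,0,0,0,0,-1],[0,0,0,0,0,0,-1],[0,0,0,0,0,0,-1],[0,0,0,0,0,0,-1]]]' 12;python3 -m creep '[[[0,0,0,0,0,0,-1],[0,0,0,0,0,0,-1],[0,0,0,0,0,0,-1],[0,0,0,0,0,0,-1],[0,0,0,0,0,0,-1]]]' 12
```

```text
clock: 4.4
position: [0.6071, 0.101, 0.0239]
ee_rot: [2.308, 2.131, 0.0]
force: [-0.6, 0.1, 3.2]
width: 0.451
clock: 4.9
position: [0.6071, 0.101, 0.0239]
ee_rot: [2.308, 2.131, 0.001]
force: [0.4, 0.1, 4.7]
width: 0.452
```

```bash
python3 -m creep '[[[0,0,0,0,0,0,-1],[0,0,0,0,0,0,-1],[0,0,0,0,0,0,-1],[0,0,0,0,0,0,-1]]]' 50;python3 -m creep '[[[0,0,2,0,0,0,-1],[0,0,4,0,0,0,-1],[0,0,7,0,0,0,-1],[0,0,7,0,0,0,-1]]]' 50
python3 - <<'E'
from h import *
s=arm.observe();print(s['force'],s['width'],s['position'])
im=snap('wrist','w4')
cv2.imwrite('pics/w4b.png',cv2.resize(im,(800,600)))
E
```

```text
clock: 5.3
position: [0.6072, 0.101, 0.0239]
ee_rot: [2.308, 2.131, 0.001]
force: [0.4, 0.4, 5.5]
width: 0.443
clock: 5.7
position: [0.6084, 0.1009, 0.0964]
ee_rot: [2.307, 2.13, 0.005]
force: [0.3, -0.0, -1.6]
width: 0.443
[ 0.32508754 -0.04610509 -1.56633623] 0.4425863477505974 [0.60842719 0.10090074 0.09643825]
```

View pics/w4b.png

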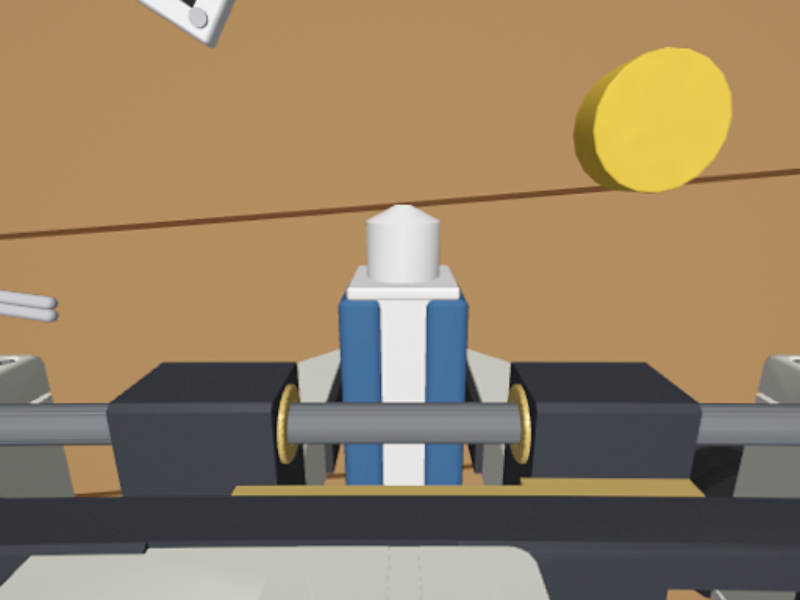

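Run:
```python
from h import *
T=np.load('pics/w4.npy'); z=T[2,3]+.012
P=p2w('wrist',np.array([(347,293),(403,293),(459,293),(403,206)])/1.5625-.2,z,T)
Pn=p2w('wrist',np.array([(403,206)])/1.5625-.2,z-.018,T)
print(((P-T[:3,3])@T[:3,:3])*1e3,((Pn-T[:3,3])@T[:3,:3])*1e3, 'yaw',yaw(T))
```

```text
[[ 39.99219012 -17.80033902 -12.0244252 ]
 [ 39.99190723  -1.11790428 -11.96210868]
 [ 39.98974009  15.57471327 -11.89975611]
 [ 65.35818379  -1.12132113 -11.93538149]] [[64.21727792 -1.17141481  6.06336428]] yaw -4.566189761227108
```

```bash
python3 -m creep '[[[0,0,4,0,0,8,-1],[0,0,8,0,0,16,-1],[-2,3.5,8,0,0,24,-1],[-4,7,8,0,0,32,-1],[-6,10.5,8,0,0,40,-1]]]' 50;python3 -m creep '[[[-2.5,4,0,0,0,8,-1],[-5,8,0,0,0,16,-1],[-7,11,0,0,0,18.6,-1],[-7,11.2,0,0,0,18.6,-1]]]' 50
python3 - <<'E'
from h import *
im=snap('wrist','w5');T=np.load('pics/w5.npy');print(T.round(4),yaw(T),pose()[:3,3])
cv2.imwrite('pics/w5b.png',cv2.resize(im,(800,600)))
E
```

```text
clock: 6.25
position: [0.5451, 0.2068, 0.1723]
ee_rot: [-1.432, -2.795, 0.003]
force: [0.4, -0.4, -3.3]
width: 0.444
clock: 6.65
position: [0.4717, 0.3233, 0.1717]
ee_rot: [-0.953, -2.988, 0.001]
force: [0.4, -0.2, -2.3]
width: 0.447
[[-8.155e-01  5.787e-01 -5.000e-03  4.717e-01]
 [ 5.787e-01  8.155e-01  9.000e-04  3.233e-01]
 [ 4.600e-03 -2.100e-03 -1.000e+00  1.717e-01]
 [ 0.000e+00  0.000e+00  0.000e+00  1.000e+00]] 54.64068269462632 [0.47382808 0.32074087 0.1719178 ]
```

View pics/w5b.png

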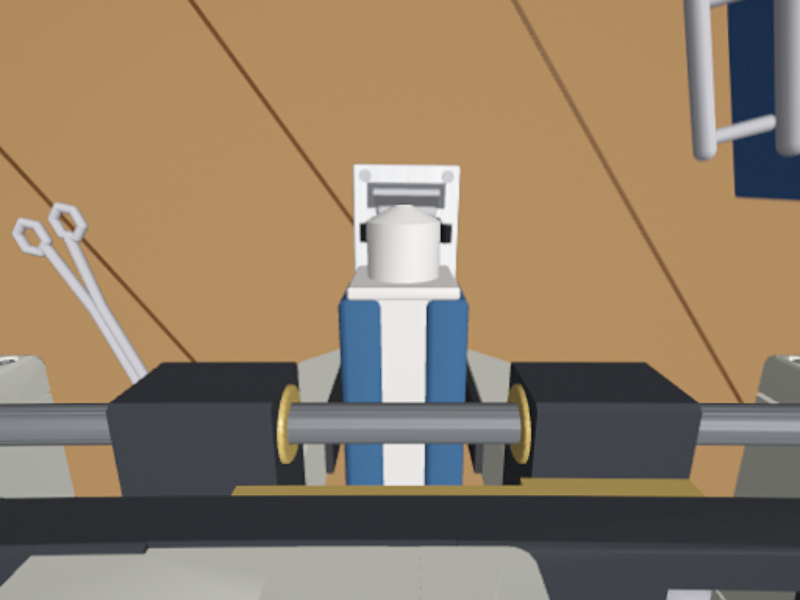

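```bash
python3 -m creep '[[[0.3,-0.2,0,0,0,-0.6,-1],[0.3,-0.2,0,0,0,-0.6,-1],[0.3,-0.2,0,0,0,-0.6,-1]]]' 50
python3 - <<'E'
from h import *
im=snap('wrist','w6');T=np.load('pics/w6.npy');print(T[:3,3],yaw(T),pose()[:3,3])
a=im[95:195,200:320]
cv2.imwrite('pics/w6c.png',cv2.resize(a,None,fx=6,fy=6,interpolation=cv2.INTER_CUBIC))
E
```

```text
clock: 7.0
position: [0.4808, 0.3143, 0.1734]
ee_rot: [0.99, 2.981, -0.001]
force: [-0.3, 0.4, -2.1]
width: 0.444
[0.48079683 0.31426394 0.17336406] 53.27511798702604 [0.48059432 0.31466663 0.17348352]
```

View pics/w6c.png

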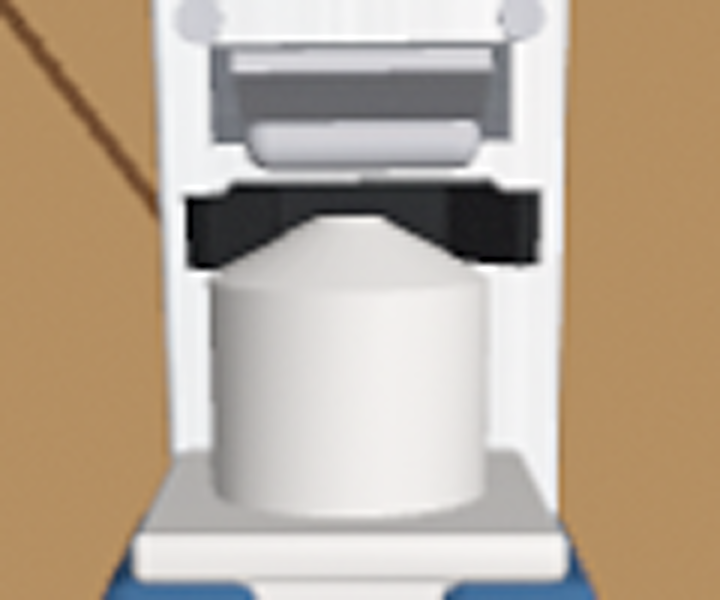

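Run:
```python
from h import *
T=np.load('pics/w6.npy')
def f(p,z):
    P=p2w('wrist',np.array([p])/6+[200,95]-.4,z,T); return ((P-T[:3,3])@T[:3,:3]*1e3)[0].round(1),P[0].round(4)
print('plate L',f((155,10),.01),f((172,440),.01)); print('plate R',f((572,10),.01),f((559,440),.01))
print('saddleL,R',f((187,195),.059),f((540,190),.059)); print('clip bar',f((247,145),.064),f((481,145),.064))
print('flange',f((133,555),T[2,3]+.012),f((568,555),T[2,3]+.012),'nose',f((350,217),T[2,3]-.006))
```

```text
plate L (array([ 90.1, -33.7, 163.3]), array([0.3884, 0.341 , 0.01  ])) (array([ 17.1, -32.9, 163.4]), array([0.4474, 0.2979, 0.01  ]))
plate R (array([ 90.1,  36.2, 163.3]), array([0.4302, 0.397 , 0.01  ])) (array([ 17.1,  36.6, 163.3]), array([0.4889, 0.3537, 0.01  ]))
saddleL,R (array([ 62.2, -24.5, 114.4]), array([0.4162, 0.3317, 0.059 ])) (array([ 63. ,  26.6, 114.3]), array([0.4462, 0.3731, 0.059 ]))
clip bar (array([ 69.3, -15.4, 109.3]), array([0.416 , 0.3432, 0.064 ])) (array([ 69.4,  17.5, 109.3]), array([0.4357, 0.3697, 0.064 ]))
flange (array([ 41. , -17.6, -12. ]), array([0.4374, 0.3247, 0.1854])) (array([ 41.1,  16.1, -12. ]), array([0.4575, 0.3517, 0.1854])) nose (array([65.6, -0.8,  6. ]), array([0.4277, 0.3528, 0.1674]))
```

```bash
python3 -m creep '[[[-0.26,0.4,-2,0,0,0.6,-1],[-0.26,0.4,-4,0,0,0.6,-1],[-0.26,0.4,-6,0,0,0.6,-1],[-0.26,0.4,-7,0,0,0.6,-1],[-0.26,0.4,-7,0,0,0.6,-1]]]' 55
python3 - <<'E'
from h import *
im=snap('wrist','w7');T=np.load('pics/w7.npy');print(T.round(4),yaw(T),pose()[:3,3])
a=im[95:195,200:320]
cv2.imwrite('pics/w7c.png',cv2.resize(a,None,fx=6,fy=6,interpolation=cv2.INTER_CUBIC))
E
```

```text
clock: 7.55
position: [0.4769, 0.3191, 0.1026]
ee_rot: [-0.97, -2.987, 0.003]
force: [-0.6, -0.4, -2.3]
width: 0.446
[[-8.091e-01  5.877e-01 -1.900e-03  4.769e-01]
 [ 5.877e-01  8.091e-01 -1.700e-03  3.191e-01]
 [ 5.000e-04 -2.400e-03 -1.000e+00  1.026e-01]
 [ 0.000e+00  0.000e+00  0.000e+00  1.000e+00]] 54.00507552549996 [0.47742521 0.31950376 0.10357613]
```

View pics/w7c.png

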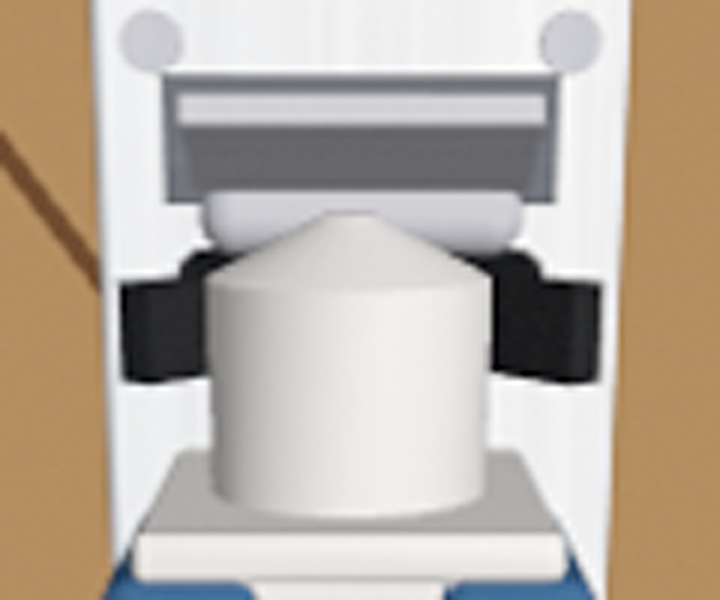

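Run:
```python
from h import *
T=np.load('pics/w7.npy')
def f(p,z):
    P=p2w('wrist',np.array([p])/6+[200,95]-.4,z,T); return ((P-T[:3,3])@T[:3,:3]*1e3)[0].round(1)
print('saddleL,R',f((120,282),.059),f((600,282),.059)); print('clip bar',f((203,220),.064),f((521,220),.064))
print('flange',f((133,555),T[2,3]+.012),f((568,555),T[2,3]+.012),'nose',f((350,212),T[2,3]-.006))
print('plate',f((95,100),.01),f((628,100),.01))
```

```text
saddleL,R [ 56.6 -25.3  43.6] [56.6 25.7 43.5]
clip bar [ 63.4 -15.9  38.6] [63.4 16.6 38.5]
flange [ 41.  -17.6 -11.9] [ 41.1  16.1 -12. ] nose [66.  -0.8  6. ]
plate [ 75.3 -34.2  92.7] [75.4 35.4 92.5]
```

```bash
python3 -m creep '[[[0.17,0,-0.5,0,0,0,-1],[0.17,0,-1,0,0,0,-1],[0.17,0,-1.8,0,0,0,-1],[0.17,0,-1.8,0,0,0,-1]]]' 60; python3 -m creep '[[[0,0,-0.4,0,0,0,-1],[0,0,-0.8,0,0,0,-1],[0,0,-1.2,0,0,0,-1]]]' 60; python3 -m creep '[[[0,0,-0.4,0,0,0,-1],[0,0,-0.8,0,0,0,-1],[0,0,-0.8,0,0,0,-1]]]' 60
```

```text
clock: 8.0
position: [0.4784, 0.3196, 0.0847]
ee_rot: [-0.969, -2.987, 0.002]
force: [-0.6, -0.1, -2.8]
width: 0.442
clock: 8.3
position: [0.4795, 0.3203, 0.074]
ee_rot: [0.969, 2.988, 0.002]
force: [-0.3, -0.9, 8.1]
width: 0.439
clock: 8.6
position: [0.4786, 0.3196, 0.0649]
ee_rot: [-0.969, -2.988, 0.002]
force: [0.2, -1.1, -4.5]
width: 0.441
```

```bash
python3 -m creep '[[[0,0,-0.4,0,0,0,-1],[0,0,-0.8,0,0,0,-1],[0,0,-1.2,0,0,0,-1],[0,0,-1.3,0,0,0,-1],[0,0,-1.3,0,0,0,-1]]]' 60
python3 - <<'E'
from h import *
s=arm.observe();print(s['force'],s['position'])
im=snap('wrist','w8')
cv2.imwrite('pics/w8b.png',cv2.resize(im,(800,600)))
E
```

```text
clock: 9.1
position: [0.4789, 0.3198, 0.0524]
ee_rot: [-0.969, -2.988, 0.001]
force: [-0.4, -0.0, -2.8]
width: 0.447
[-0.44895163 -0.02582253 -2.80215507] [0.47885426 0.31984234 0.05243253]
```

View pics/w8b.png

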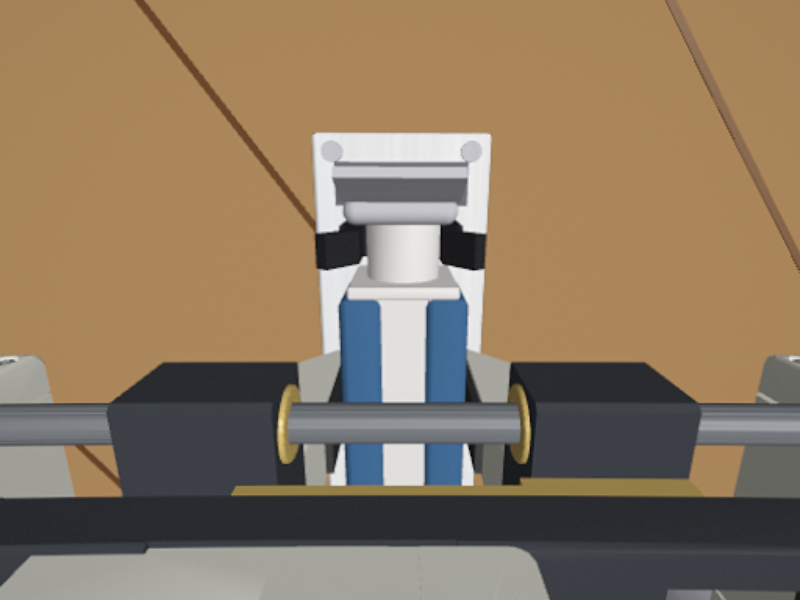

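```bash
python3 -m creep '[[[0,0,-0.15,0,0,0,-1],[0,0,-0.3,0,0,0,-1],[0,0,-0.3,0,0,0,-1]]]' 60
```

```text
clock: 9.45
position: [0.4792, 0.32, 0.0515]
ee_rot: [0.97, 2.988, 0.002]
force: [-6.0, -3.6, 19.2]
width: 0.447
```

```bash
python3 -m creep '[[[0,0,0.2,0,0,0,-1],[0,0,0.2,0,0,0,0.8],[0,0,0.2,0,0,0,0.8],[0,0,0.2,0,0,0,0.8],[0,0,0.2,0,0,0,0.8]]]' 20; python3 -m creep '[[[0,0,0.2,0,0,0,0.8],[0,0,1.5,0,0,0,0.8],[0,0,5,0,0,0,0.8],[0,0,10,0,0,0,0.8],[0,0,15,0,0,0,0.8]]]' 20
python3 - <<'E'
from h import *
im=snap('wrist','w9');T=pose();print(T[:3,3])
cv2.imwrite('pics/w9b.png',cv2.resize(im,(800,600)))
im=snap('scene','s9'); cv2.imwrite('pics/s9b.png',cv2.resize(im[110:310,240:480],None,fx=3,fy=3,interpolation=cv2.INTER_CUBIC))
E
```

```text
clock: 9.95
position: [0.4792, 0.3201, 0.0517]
ee_rot: [0.969, 2.988, 0.0]
force: [0.1, -0.6, 1.1]
width: 0.744
clock: 10.45
position: [0.4787, 0.3195, 0.2041]
ee_rot: [-0.97, -2.988, 0.001]
force: [1.3, 1.3, -0.3]
width: 0.901
[0.48223133 0.32161932 0.21285858]
```

View pics/w9b.png

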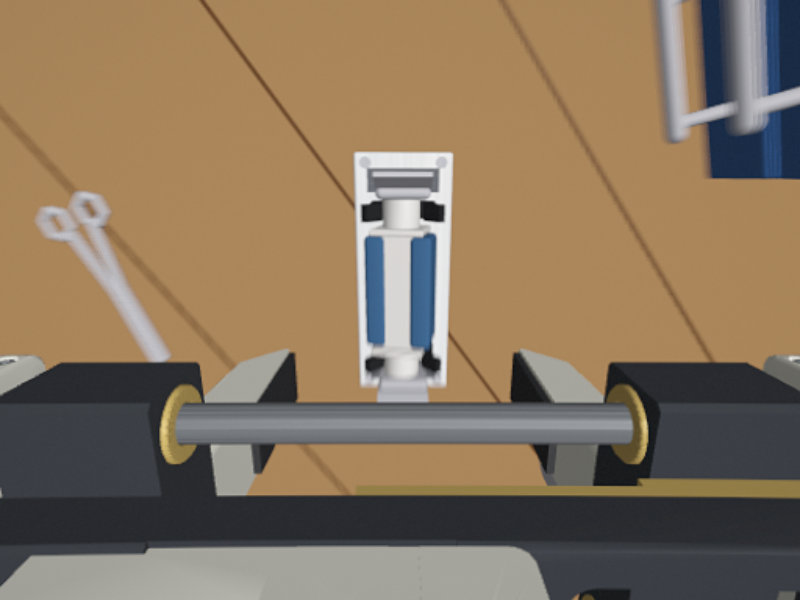

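View pics/s9b.png

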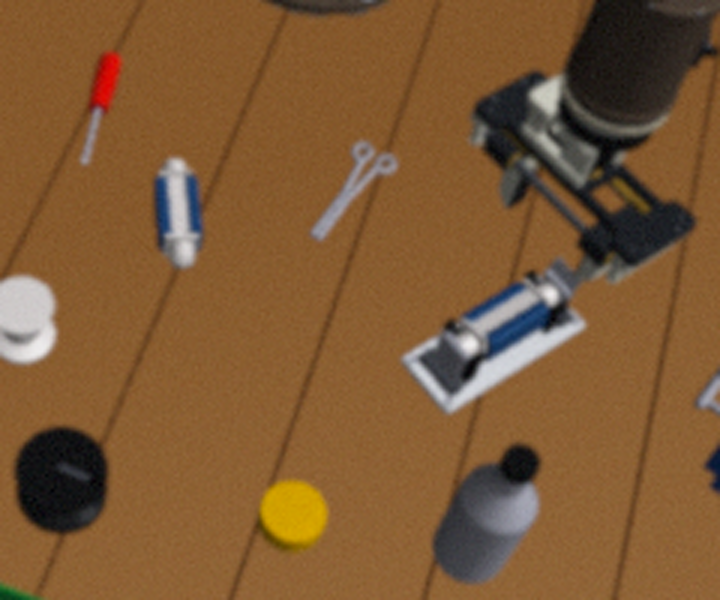

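```bash
python3 -m creep '[[[3,-2,0,0,0,0,0.8],[6,-4,0,0,0,0,0.8],[6,-4,0,0,0,0,0.8],[6,-4,0,0,0,0,0.8]]]' 20
python3 - <<'E'
from h import *
im=snap('wrist','w10');T=np.load('pics/w10.npy');print(T[:3,3])
c=w2p('wrist',[.478,.318,.046],T)[0].astype(int);print(c)
x,y=max(c[0]-65,0),max(c[1]-85,0);print(x,y)
cv2.imwrite('pics/w10c.png',cv2.resize(im[y:y+170,x:x+130],None,fx=3.5,fy=3.5,interpolation=cv2.INTER_CUBIC))
E
```

```text
clock: 10.95
position: [0.5395, 0.279, 0.2022]
ee_rot: [0.973, 2.987, 0.0]
force: [-0.5, -0.2, -0.1]
width: 0.901
[0.53954585 0.27902533 0.20218957]
[254 114]
189 29
```

View pics/w10c.png

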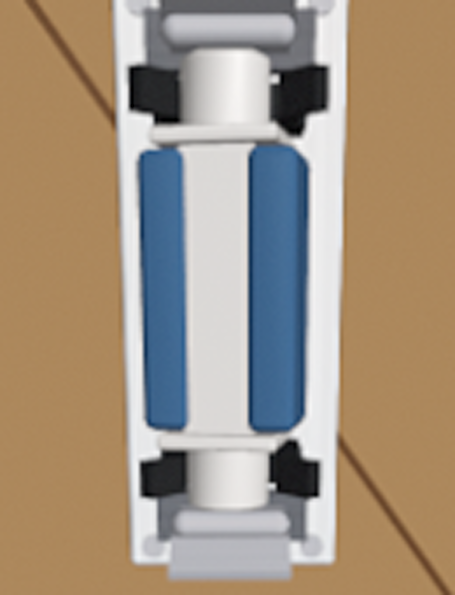

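Run:
```python
from h import *
T=np.load('pics/w10.npy'); Rr=R.from_euler('z',-36.0,degrees=True).as_matrix()
def f(n,p,z):
    P=p2w('wrist',np.array(p,float)/3.5+[189,29]-.35,z,T); q=(P-[.478,.318,0])@Rr
    print(n,(q*1e3).round(1).tolist(),P.mean(0).round(4))
f('stub edges top',[(180,100),(270,95)],.046); f('stub bot',[(190,480),(268,475)],.046)
f('groove',[(184,150),(249,147),(188,430),(249,430)],.0605)
f('saddle',[(130,70),(328,67),(140,495),(319,495)],.059)
f('flange',[(152,130),(278,128)],.064);f('flange2',[(158,441),(282,438)],.064)
f('clips',[(165,30),(295,28),(176,522),(290,522)],.066)
```

```text
stub edges top [[-51.9, -13.1, 46.0], [-53.1, 11.3, 46.0]] [0.435  0.3482 0.046 ]
stub bot [[52.0, -12.0, 46.0], [50.5, 11.4, 46.0]] [0.5193 0.2876 0.046 ]
groove [[-37.6, -11.4, 60.5], [-38.3, 5.5, 60.5], [35.1, -11.6, 60.5], [35.2, 5.6, 60.5]] [0.4751 0.3164 0.0605]
saddle [[-56.7, -25.0, 59.0], [-57.4, 25.8, 59.0], [54.0, -25.8, 59.0], [54.1, 25.8, 59.0]] [0.4769 0.319  0.059 ]
flange [[-41.9, -19.3, 64.0], [-42.3, 13.0, 64.0]] [0.4421 0.3402 0.064 ]
flange2 [[37.7, -19.8, 64.0], [36.9, 14.8, 64.0]] [0.5067 0.294  0.064 ]
clips [[-64.3, -15.3, 66.0], [-64.7, 16.9, 66.0], [60.4, -15.1, 66.0], [60.4, 17.2, 66.0]] [0.4769 0.3199 0.066 ]
```

```bash
python3 -m creep '[[[-3,1.9,0,0,0,0,0.8],[-6.2,3.9,-5,0,0,0,0.8],[-6.2,3.9,-10,0,0,0,0.8],[-6.2,3.9,-12,0,0,0,0.8],[-6.2,3.9,-12,0,0,0,0.8]]]' 10; python3 -m creep '[[[0,0,0,0,0,0,0.8]]]' 10;  python3 -c "
from h import *
T=pose();print(T[:3,3],yaw(T))"
```

```text
clock: 11.5
position: [0.473, 0.3187, 0.0783]
ee_rot: [-0.964, -2.985, 0.009]
force: [-0.0, 0.2, 0.0]
width: 0.901
clock: 11.6
position: [0.4767, 0.3195, 0.0824]
ee_rot: [-0.968, -2.988, 0.0]
force: [-0.4, 0.4, 0.2]
width: 0.897
[0.47669668 0.31954497 0.08244183] 54.10499678362525
```

```bash
python3 -m creep '[[[-0.06,-0.1,-1.5,0,0,0,0.8],[-0.06,-0.1,-2.9,0,0,0,0.8],[-0.06,-0.1,-2.9,0,0,0,0.2],[-0.06,-0.1,-2.9,0,0,0,0.0],[-0.06,-0.1,-2.9,0,0,0,-0.1]]]' 5; python3 -m creep '[[[0,0,0,0,0,0,-0.5],[0,0,0,0,0,0,-0.5],[0,0,0,0,0,0,-0.5],[0,0,0,0,0,0,-0.5],[0,0,0,0,0,0,-0.5]]]' 5;  python3 -m creep '[[[0,0,0,0,0,0,-0.5],[0,0,0,0,0,0,-0.5],[0,0,0,0,0,0,-0.5]]]' 5
```

```text
clock: 12.1
position: [0.477, 0.3183, 0.0536]
ee_rot: [0.97, 2.987, 0.002]
force: [0.6, 0.1, -0.1]
width: 0.688
clock: 12.6
position: [0.4767, 0.3182, 0.0531]
ee_rot: [0.969, 2.988, 0.001]
force: [0.6, 0.9, 3.2]
width: 0.513
clock: 12.9
position: [0.4767, 0.3182, 0.0529]
ee_rot: [0.969, 2.988, 0.001]
force: [0.9, 1.1, 4.2]
width: 0.513
```

```bash
python3 -m creep '[[[0,0,0,0,0,0,-0.5],[0,0,0,0,0,0,-0.5],[0,0,0,0,0,0,-0.5]]]' 15; python3 -m creep '[[[0,0,0,0,0,0,-0.5],[0,0,0,0,0,0,-0.5],[0,0,0,0,0,0,-0.5]]]' 35
```

```text
clock: 13.2
position: [0.4767, 0.3182, 0.0529]
ee_rot: [0.969, 2.988, 0.001]
force: [0.4, 2.1, 4.8]
width: 0.493
clock: 13.5
position: [0.4767, 0.3182, 0.0529]
ee_rot: [0.969, 2.988, 0.001]
force: [1.8, 0.8, 4.8]
width: 0.481
```

```bash
python3 -m creep '[[[0,0,0,0,0,0,-0.5],[0,0,0,0,0,0,-0.5],[0,0,0,0,0,0,-0.5]]]' 60
python3 - <<'E'
from h import *
im=snap('wrist','w11');print(pose()[:3,3])
cv2.imwrite('pics/w11c.png',cv2.resize(im[80:340,150:360],None,fx=2.3,fy=2.3,interpolation=cv2.INTER_CUBIC))
E
```

```text
clock: 13.8
position: [0.4768, 0.3183, 0.0529]
ee_rot: [0.969, 2.988, 0.001]
force: [2.7, 2.5, 6.0]
width: 0.471
[0.47677923 0.31828722 0.05292868]
```

View pics/w11c.png

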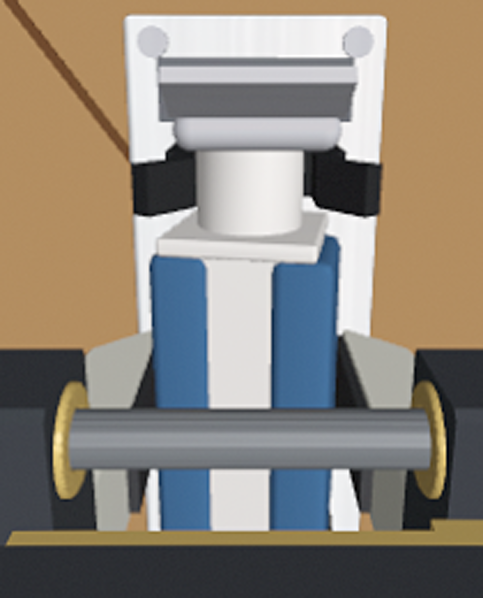

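```bash
python3 -m creep '[[[0.03,0.04,0,-2.4,1.8,0,-0.5],[0.06,0.08,0,-4.9,3.5,0,-0.5],[0.06,0.08,0,-6.5,4.7,0,-0.5],[0.06,0.08,0,-6.5,4.7,0,-0.5]]]' 60
python3 - <<'E'
from h import *
im=snap('wrist','w12');print(pose().round(3))
cv2.imwrite('pics/w12c.png',cv2.resize(im[80:340,150:360],None,fx=2.3,fy=2.3,interpolation=cv2.INTER_CUBIC))
E
```

```text
clock: 14.25
position: [0.4776, 0.3195, 0.0528]
ee_rot: [-0.953, -2.941, 0.208]
force: [0.8, 2.1, 9.2]
width: 0.472
[[-0.81   0.581 -0.081  0.478]
 [ 0.587  0.802 -0.113  0.319]
 [-0.001 -0.139 -0.99   0.053]
 [ 0.     0.     0.     1.   ]]
```

View pics/w12c.png

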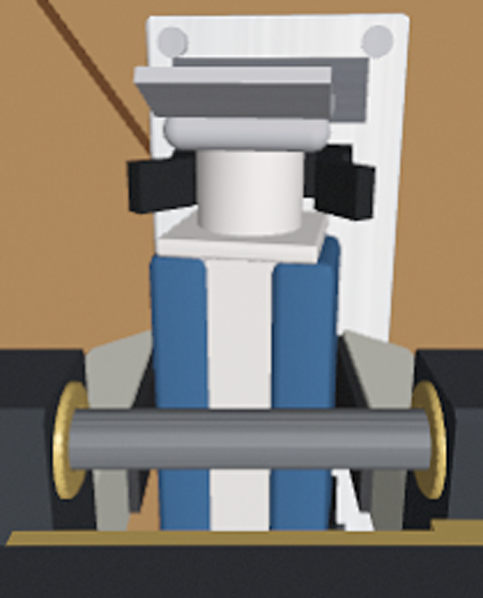

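```bash
python3 -m creep '[[[0,0,0,0,0,0,0],[0,0,0,0,0,0,0.3],[0,0,0,0,0,0,0.6],[0,0,0,0,0,0,0.8],[0,0,0,0,0,0,0.8]]]' 10; python3 -m creep '[[[0,0,2,0,0,0,0.8],[0,0,6,0,0,0,0.8],[0,0,10,3,-2,0,0.8],[2,-2,14,6.5,-4.7,0,0.8],[6,-4,14,6.5,-4.7,0,0.8]]]' 20;python3 -m creep '[[[0,0,0,0,0,0,0.8]]]'
python3 - <<'E'
from h import *
im=snap('wrist','w13');T=np.load('pics/w13.npy');print(T.round(4))
c=w2p('wrist',[.478,.318,.046],T)[0].astype(int);print(c)
x,y=max(c[0]-65,0),max(c[1]-85,0);print(x,y)
cv2.imwrite('pics/w13c.png',cv2.resize(im[y:y+170,x:x+130],None,fx=3.5,fy=3.5,interpolation=cv2.INTER_CUBIC))
E
```

```text
clock: 14.8
position: [0.4765, 0.3182, 0.0523]
ee_rot: [-0.954, -2.94, 0.208]
force: [-0.4, -0.4, -0.4]
width: 0.798
clock: 15.3
position: [0.5374, 0.2796, 0.1994]
ee_rot: [0.964, 2.985, 0.015]
force: [1.5, 1.0, 0.1]
width: 0.903
clock: 15.4
position: [0.5422, 0.2738, 0.195]
ee_rot: [0.979, 2.979, 0.003]
force: [-1.0, -1.2, -1.2]
width: 0.903
[[-8.052e-01  5.930e-01  6.200e-03  5.422e-01]
 [ 5.930e-01  8.052e-01 -2.000e-04  2.738e-01]
 [-5.100e-03  3.500e-03 -1.000e+00  1.950e-01]
 [ 0.000e+00  0.000e+00  0.000e+00  1.000e+00]]
[255 107]
190 22
```

View pics/w13c.png

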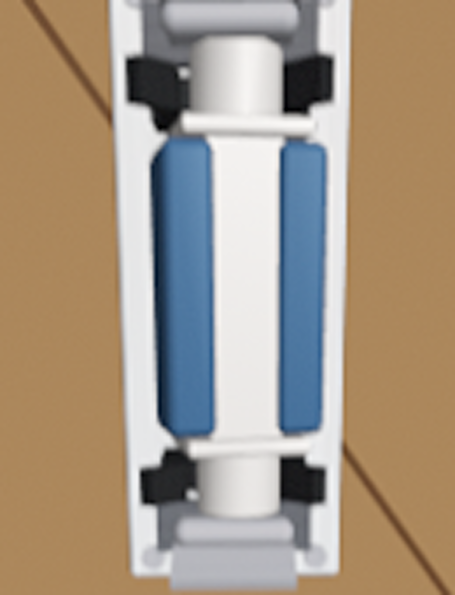

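```bash
python3 -m creep '[[[-1,-4,0,0,0,-8.5,1],[-3,-8,0,0,0,-17,1],[-5,-13,0,0,0,-25.5,1],[-7,-18,0,0,0,-34,1],[-8.8,-23,0,0,0,-42.5,1]]]'; python3 -m creep '[[[0,-3,0,0,0,-8.5,1],[0,-6,0,0,0,-17,1],[0,-6,0,0,0,-25.5,1],[0,-6,0,0,0,-34,1],[0,-6,0,0,0,-42.5,1]]]';python3 -m creep '[[[0,0,-1,0,0,-8.5,1],[0,0,-3,0,0,-17,1],[0,0,-5,0,0,-25.5,1],[0,0,-5,0,0,-35.6,1],[0,0,-5,0,0,-35.6,1]]]';  python3 - <<'E'
from h import *
im=snap('wrist','w14');T=np.load('pics/w14.npy');print(T.round(4),yaw(T),pose()[:3,3])
print(w2p('wrist',[.454,-.0175,.036],T)*1.5625)
cv2.imwrite('pics/w14b.png',cv2.resize(im,(800,600)))
E
```

```text
clock: 15.95
position: [0.4506, 0.0582, 0.1919]
ee_rot: [-1.991, -2.428, 0.002]
force: [0.4, -1.4, 1.1]
width: 1.001
clock: 16.45
position: [0.4518, -0.0004, 0.1921]
ee_rot: [-2.737, -1.54, 0.003]
force: [-0.8, -0.6, -0.0]
width: 1.001
clock: 16.95
position: [0.4515, -0.0003, 0.1416]
ee_rot: [3.076, 0.635, -0.005]
force: [-0.3, 0.4, 0.2]
width: 0.999
[[ 9.183e-01  3.958e-01 -3.100e-03  4.515e-01]
 [ 3.958e-01 -9.183e-01 -1.000e-03 -3.000e-04]
 [-3.200e-03 -3.000e-04 -1.000e+00  1.416e-01]
 [ 0.000e+00  0.000e+00  0.000e+00  1.000e+00]] -66.68236278086619 [ 4.52012439e-01 -3.79815176e-04  1.42108066e-01]
[[432.94144517 313.93855328]]
```

View pics/w14b.png

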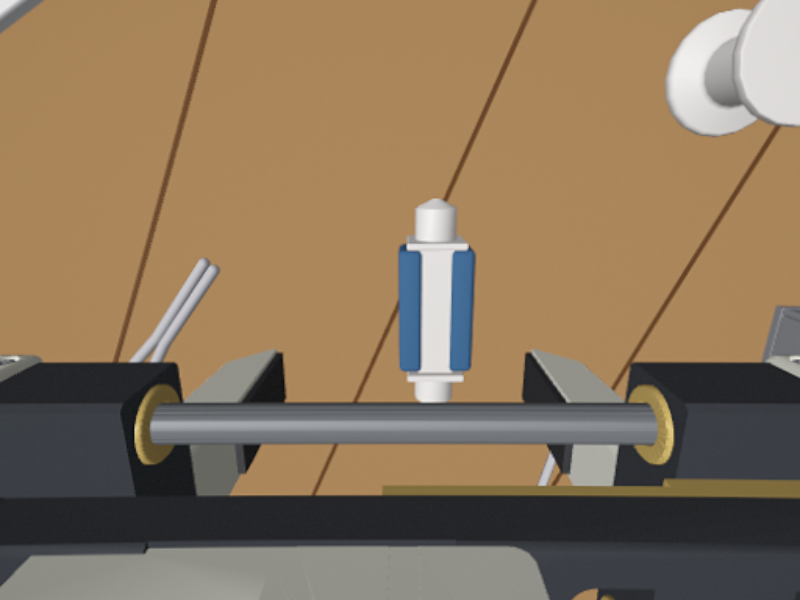

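Run:
```python
from h import *
T=np.load('pics/w14.npy');P=p2w('wrist',np.array([(436.5,242),(435.5,378)])/1.5625-.2,.036,T);c=P.mean(0);d=P[1]-P[0]
print(P,c,np.degrees(np.arctan2(d[1],d[0])),(c-pose()[:3,3])*100)
```

```text
[[ 0.49278143 -0.00186397  0.036     ]
 [ 0.41784132 -0.03538086  0.036     ]] [ 0.45531137 -0.01862242  0.036     ] -155.90346939676684 [  0.32989349  -1.82426032 -10.61080658]
```

```bash
python3 -m creep '[[[0.2,-1,-2,0,0,0.6,1],[0.33,-1.8,-4,0,0,0.6,1],[0.33,-1.8,-8,0,0,0.6,1],[0.33,-1.8,-11.8,0,0,0.6,1],[0.33,-1.8,-11.8,0,0,0.6,1]]]' 12;python3 -m creep '[[[0,0,0,0,0,0,-1],[0,0,0,0,0,0,-1],[0,0,0,0,0,0,-1],[0,0,0,0,0,0,-1],[0,0,0,0,0,0,-1]]]' 12;python3 -m creep '[[[0,0,0,0,0,0,-1],[0,0,0,0,0,0,-1],[0,0,0,0,0,0,-1],[0,0,0,0,0,0,-1],[0,0,0,0,0,0,-1]]]' 12;python3 -m creep '[[[0,0,0,0,0,0,-1],[0,0,0,0,0,0,-1],[0,0,0,0,0,0,-1],[0,0,0,0,0,0,-1],[0,0,0,0,0,0,-1]]]' 12
```

```text
clock: 17.5
position: [0.4534, -0.0187, 0.0219]
ee_rot: [-3.07, -0.66, 0.01]
force: [0.7, 0.2, 0.4]
width: 1.0
clock: 18.0
position: [0.4566, -0.0188, 0.0255]
ee_rot: [-3.072, -0.655, -0.002]
force: [-0.3, -0.4, -1.0]
width: 0.618
clock: 18.5
position: [0.4562, -0.019, 0.0249]
ee_rot: [-3.073, -0.654, -0.0]
force: [-0.7, 1.1, 5.5]
width: 0.348
clock: 19.0
position: [0.4562, -0.019, 0.0249]
ee_rot: [-3.073, -0.654, -0.001]
force: [-0.5, 0.6, 5.5]
width: 0.344
```

```bash
python3 -m creep '[[[0,0,4,0,0,0,-1],[0,0,8,0,0,0,-1],[0,0,12,0,0,0,-1],[0,-4,14,0,0,0,-1],[0.5,-8,14,0,0,0,-1]]]' 15;python3 -m creep '[[[0.5,-4,0,0,0,-0.5,-1],[1,-8.5,0,0,0,-1,-1],[1.5,-13,0,0,0,-1.5,-1],[1.5,-17.5,0,0,0,-1.5,-1],[1.5,-22,0,0,0,-1.5,-1]]]' 15; python3 -m creep '[[[0,-1.2,0,0,0,0,-1],[0,-1.2,0,0,0,0,-1],[0,-1.2,0,0,0,0,-1]]]'
python3 - <<'E'
from h import *
im=snap('wrist','w15');T=np.load('pics/w15.npy');print(T.round(4),yaw(T),pose()[:3,3])
cv2.imwrite('pics/w15b.png',cv2.resize(im,(800,600)))
E
```

```text
clock: 19.5
position: [0.4624, -0.0985, 0.1672]
ee_rot: [-3.071, -0.662, -0.006]
force: [1.5, 0.0, -2.7]
width: 0.344
clock: 20.0
position: [0.4756, -0.3205, 0.1642]
ee_rot: [-3.08, -0.615, 0.001]
force: [0.1, 0.1, -1.5]
width: 0.347
clock: 20.3
position: [0.4758, -0.33, 0.1641]
ee_rot: [-3.079, -0.614, 0.001]
force: [1.0, 1.1, -2.7]
width: 0.35
[[ 9.235e-01  3.835e-01 -1.100e-03  4.758e-01]
 [ 3.835e-01 -9.235e-01  1.400e-03 -3.300e-01]
 [-5.000e-04 -1.700e-03 -1.000e+00  1.641e-01]
 [ 0.000e+00  0.000e+00  0.000e+00  1.000e+00]] -67.45033758909389 [ 0.47615943 -0.32924967  0.16417141]
```

View pics/w15b.png

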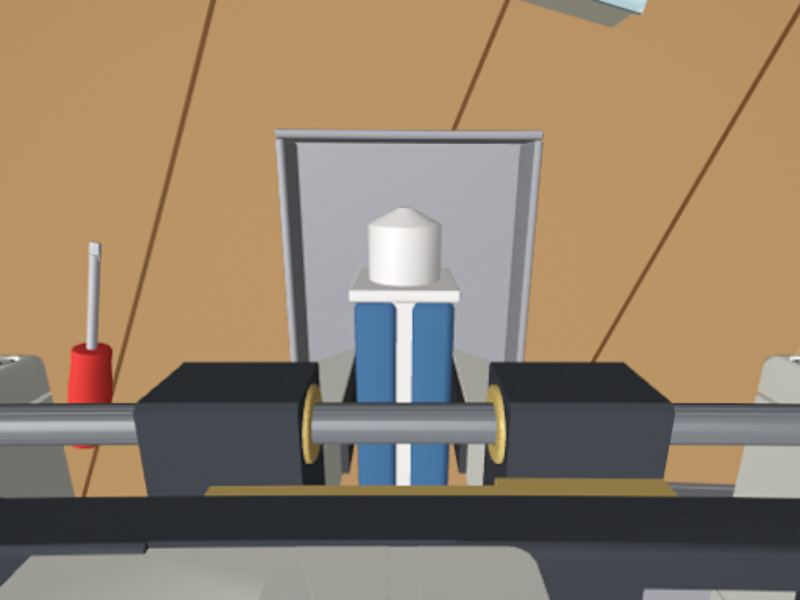

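```bash
python3 -m creep '[[[0,-0.1,-4,0,0,0,-1],[0,-0.1,-8,0,0,0,-1],[0,-0.1,-11.5,0,0,0,-1],[0,-0.1,-13,0,0,0,-1],[0,-0.1,-13.3,0,0,0,-1]]]' 15;python3 -m creep '[[[0,0,0,0,0,0,-1],[0,0,0,0,0,0,-1]]]'
```

```text
clock: 20.85
position: [0.4757, -0.3301, 0.0304]
ee_rot: [-3.078, -0.616, 0.003]
force: [0.2, -0.8, -1.3]
width: 0.347
clock: 21.05
position: [0.4771, -0.3325, 0.0334]
ee_rot: [3.079, 0.615, 0.003]
force: [-0.1, -0.3, -1.1]
width: 0.347
```

```bash
python3 -m creep '[[[0,0,-0.2,0,0,0,-1],[0,0,-0.35,0,0,0,-1],[0,0,-0.35,0,0,0,-1]]]' 15
```

```text
clock: 21.35
position: [0.4769, -0.3325, 0.0297]
ee_rot: [3.08, 0.614, 0.004]
force: [-1.2, 2.1, 9.3]
width: 0.344
```

Contact with the tray floor; release with a modest opening and withdraw.

```bash
python3 -m creep '[[[0,0,0.1,0,0,0,-0.2],[0,0,0.1,0,0,0,0.1],[0,0,0.1,0,0,0,0.4],[0,0,0.1,0,0,0,0.4],[0,0,0.1,0,0,0,0.4]]]' 10;python3 -m creep '[[[0,0,3,0,0,0,0.4],[0,0,7,0,0,0,0.4],[0,0,12,0,0,0,0.4],[0,0,17,0,0,0,0.4],[-5,-2.5,18,0,0,0,0.4]]]';python3 -m creep '[[[-2,-1,0,0,0,0,0.4],[-2,-1,0,0,0,0,0.4]]]'
python3 - <<'E'
from h import *
im=snap('wrist','w16');T=np.load('pics/w16.npy');print(T.round(3))
cv2.imwrite('pics/w16b.png',cv2.resize(im,(800,600)))
im=snap('scene','s16'); cv2.imwrite('pics/s16b.png',cv2.resize(im[60:360,100:500],None,fx=2,fy=2,interpolation=cv2.INTER_CUBIC))
im=snap('top','t16'); cv2.imwrite('pics/t16c.png',cv2.resize(im[130:280,100:350],None,fx=3.2,fy=3.2,interpolation=cv2.INTER_CUBIC))
E
```

```text
clock: 21.85
position: [0.476, -0.3321, 0.0292]
ee_rot: [3.081, 0.614, -0.0]
force: [0.6, -0.2, -0.1]
width: 0.681
clock: 22.35
position: [0.4392, -0.3531, 0.2127]
ee_rot: [3.073, 0.628, 0.012]
force: [-0.1, -1.9, -0.5]
width: 0.703
clock: 22.55
position: [0.4086, -0.3662, 0.2091]
ee_rot: [3.082, 0.606, 0.001]
force: [-0.2, -0.4, 0.6]
width: 0.701
[[ 0.926  0.378  0.001  0.409]
 [ 0.378 -0.926 -0.001 -0.366]
 [ 0.     0.001 -1.     0.209]
 [ 0.     0.     0.     1.   ]]
```

View pics/w16b.png

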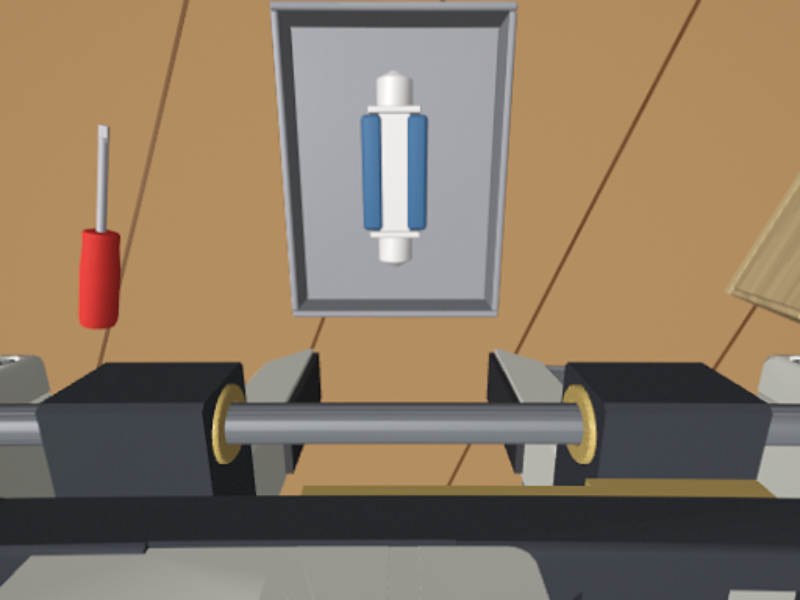

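View pics/s16b.png

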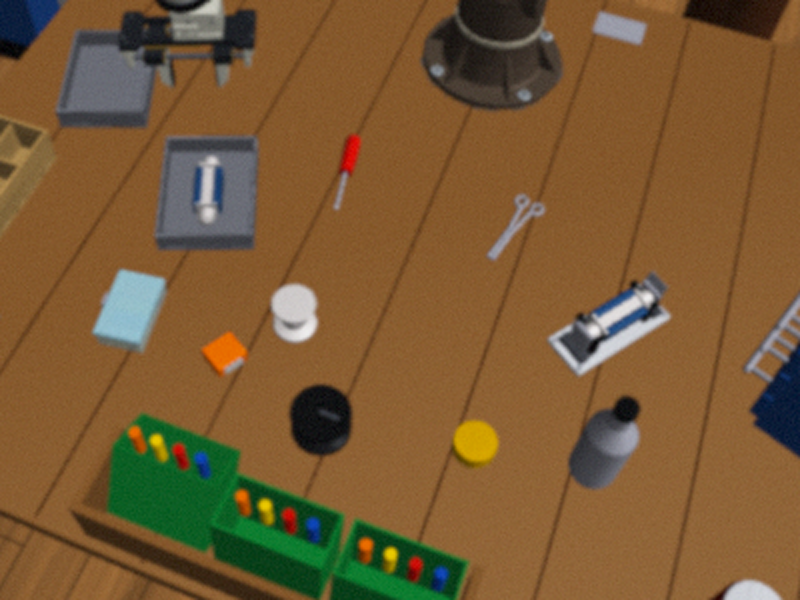

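View pics/t16c.png

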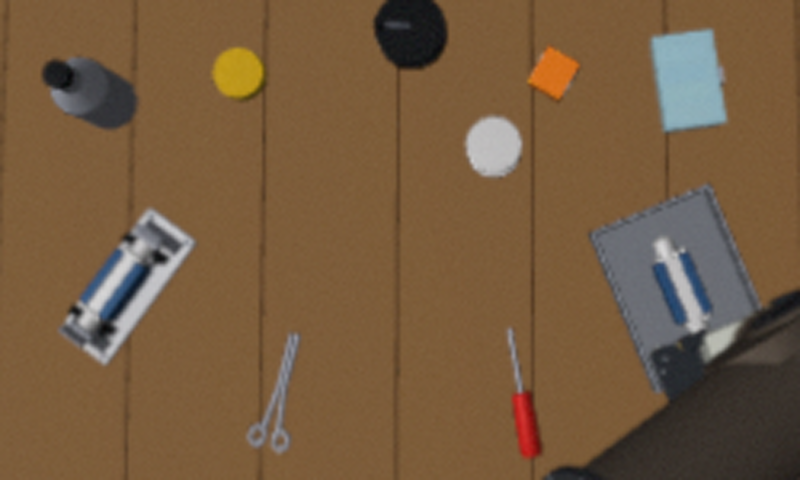

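```bash
python3 -c "
from cell import arm
print(arm.sign_off(), arm.observe()['clock'])"
```

```text
the job is handed in; nothing more can be done
the job is handed in; nothing more can be done
```

The job is done and handed in at about 22.7 s: the firm bar is snapped into the rod rest, and the soft bar lies flat in the left-hand grey tray.

- **Telling them apart:** at a 12 N grip the first bar stayed 41.6 mm wide, so it is the firm one. The second closed to 32 mm, so it is the soft one.
- **Firm bar:** pressed down, it went past the clips, and a final push met the saddles at 19 N with the bar's centre at about 46 mm. Close views show both noses under the clips' round bars, and the clips look upright again.
- **Soft bar:** lowered until it touched the tray floor, then released. The last wrist picture shows it flat and centred in the tray.
- **Everything else:** the other things look unmoved in the last scene and top pictures, and the gripper was clear of everything at hand-in.

**Roll of the firm bar:** it sits turned about 8° on its own length, with its stubs against one side of the saddle slots. I regripped it once to level it, and it rolled about as far the other way on release. I left it there because the stubs are round and it stays seated and in line with the rest.

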